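# Set bracket blanks to their bend lines

## Task

The two notched steel blanks are to be bent over the front edge of the bending block (the edge nearest the robot). Push each of them with the fingertips, without picking it up, out over that edge until the bend line between its notches lies right on the edge and the blank sits square to it. Leave the plain blank without notches and everything else where they are.

Things in the scene. Friction and masses are not known exactly. Their poses are not given: they have to be found in the camera images.
- front_edge (a point): middle of the upper front edge of the bending block: a block fixed to the bench, timber with a steel strip along its front, 180 mm deep, 400 mm wide, 45 mm high, flat on top. The point lies on the block's top surface, on the edge; x points away from the robot across the block's top, square to the edge; y runs along the edge to the left; z up
- long: the longer notched blank: flat steel, 120x50x6 mm, about 283 g, lying on the block; a small notch in each long side and a dark bend line across between them, 40 mm from the front end (nearer the robot, one hole) and 80 mm from the rear end (two holes). Slides with ordinary friction. Origin at the centre of its underside, x along it to the rear end
- long_line (a point): middle of the bend line of the longer notched blank, on its underside; x points along the blank to its rear end, 80 mm away, z up
- short: the shorter notched blank: flat steel, 95x50x6 mm, about 224 g, lying on the block; a small notch in each long side and a dark bend line across between them, 30 mm from the front end (nearer the robot, one hole) and 65 mm from the rear end (two holes). Slides with ordinary friction. Origin at the centre of its underside, x along it to the rear end
- short_line (a point): middle of the bend line of the shorter notched blank, on its underside; x points along the blank to its rear end, 65 mm away, z up
- plain: plain blank, to be left alone: a flat steel blank 105x50x6 mm with straight sides, no notches and no line, lying on the block beside the others; the three blanks lie side by side about 115 mm apart in any order. Origin at the centre of its underside, x along its length
- fitting: bystander, loose: larger brass hose nipple, 59x31x27 mm, lying on the right end of the block (farther right and back, off the bench, a solid yellow column stands: come in clear of it); origin at the middle of its underside
- nipple: bystander, loose: smaller brass hose nipple, 46x24x21 mm, lying on the block between the middle blank and the one left of it; origin at the middle of its underside
- tub: bystander, loose: white lidded tub, diameter 64, 66 mm high, on the bench behind the block; origin at the middle of its underside
- can: bystander, loose: spray can with a black cap, diameter 60, 178 mm high, behind the block; origin at the middle of its underside
- carton: bystander, loose: small blue carton of fixings with a white lid, 75x132x66 mm, behind the block; origin at the middle of its underside
- driver: bystander, loose: red screwdriver, 200 mm long, on the bench to the left of the block; origin at the middle of its underside
- bottle: bystander, loose: clear hand gel pump bottle, 59x85x208 mm, to the left of the block; origin at the middle of its underside

How it is judged (in metres and radians):
At the end, for the whole second after the job is handed in: The bend line of each notched blank is within 5 mm of the block's front edge, each blank is flat on the block, square to the edge within 0.12 rad (7 degrees) and at rest; the plain blank has not moved by more than 10 mm (x of long_line in the frame of front_edge between -0.005 and 0.005 m and z of long_line in the frame of front_edge between -0.003 and 0.003 m and angle between the x axis of each of long_line, short_line and the x axis of front_edge, either way round below 0.12 rad and angle between each of long_line, short_line's own z axis and vertical below 0.05 rad and linear speed of each of long, short below 0.01 m/s and x of short_line in the frame of front_edge between -0.005 and 0.005 m and z of short_line in the frame of front_edge between -0.003 and 0.003 m and distance of plain from where it was at the start of the episode below 0.01 m); the robot touches nothing.
It fails at once if a notched blank is lifted off the block (by 8 mm) (z of any of long_line, short_line in the frame of front_edge above 0.008 m).
It fails at once if a notched blank tips up or falls over the edge (angle between any of long_line, short_line's own z axis and vertical above 0.3 rad).
It fails at once if the plain blank is moved by more than 10 mm (distance of plain from where it was at the start of the episode above 0.01 m).
It fails at once if a bystander is moved by more than 20 mm (distance of any of fitting, nipple, tub, can, carton, driver, bottle from where it was at the start of the episode above 0.02 m).
It also fails if it takes over 42 s, if anything falls off the work surface, if the arm or the gripper's body presses on something with over 40 N, if the wrist force passes 120 N, or if a joint passes its speed limit or range.

## Robot

A 6-joint arm with a two-finger parallel gripper is mounted at the origin on a cart in front of the work surface, level with it; the furniture and walls round the work are solid. World frame = base frame: x ahead of the robot, y to its left, z up, the work surface at z = 0. Lengths are in mm, angles in rad, forces in N, time in s.
With the tool pointing down it reaches from about 350 to 975 mm from the base axis. Payload 7.1 kg.
Tool frame: the origin (TCP) lies between the finger pads; the fingertips stand 14 mm ahead of it and the grasp point (between the pads) lies 5 mm behind it (ctrl.tcp_to_tips is the distance from the TCP to the fingertips, in mm); z points along the fingers, y is the line along which they close (so a half turn about z gives the same grasp; the last joint's range is limited). The gripper opens to 88 mm and grips with 3 to 60 N. Pads are 20 mm wide; open, the fingers measure 115 mm over their backs; the gripper's body (75 mm by 178 mm) begins 61 mm behind the grasp point.
Start: joints at [1.176, 0.423, 1.63, -0, 1.089, -0.019], TCP at [229.353, 581.379, 236.675] pointing down, gripper open.
Joint ranges: [-3, 3], [-0.9, 2.11], [0.09, 2.58], [-1.31, 4.45], [0.11, 2.69], [-2.54, 2.54]. Speed limits (rad/s): [2.39, 2.39, 3.01, 3.14, 3.14, 3.14].

## Interface

Orientations are given as a rotation vector (axis times angle).
In Python, from workcell import ctrl gives the robot as it stands.
- The arm moves only by the tool apply_moves, never from a script. Its argument "series" is a list that holds one entry, the list of rows, each a list of 7 numbers: the shift along the tool's x, y, z in cm, then the turn, a rotation vector about the tool's x, y, z in degrees, then the opening, from 0 (shut) to 1 (fully open). A call has 1 to 12 rows; each row shifts and turns the commanded pose from where the row before left it, along the tool's axes as they then stand; what a row does not reach is not made up. A row lasts 1/10 s, in which the tool goes at most 50 mm and 8.59 degrees, less where a joint would pass 70% of its speed; a pose out of reach is approached as far as the arm can. A call with a gripper value outside its range is refused whole. The fingers move at their own pace and stop on an object; the grip force is fixed at half the most. Time passes only in rows, so rows that do not move let the fingers close. It gives the time, the measured TCP pose, the force and the opening at its end, in the units of the state.
- ctrl.get_obs(): the state, without advancing time (a new reading comes with each control period).
- ctrl.get_image(name): name is "scene" or "top" or "wrist"; returns a dict with "img" (480x640x3 uint8, blue, green, red), "K" (3x3 intrinsics, pixels), "cam_to_world" (4x4, takes a point from camera to world coordinates). Camera axes: x right, y down, z forward; pixel columns grow to the right and rows downward; lengths in mm; the calibration is good to about 2 mm. A picture is of the moment at which its call begins. There is no depth.
- ctrl.close_job(): hands the job in, once; it reports no verdict.
The state is a dict: "t": time; "qpos": joint angles; "qvel": joint speeds; "joint_torque": joint torques, N m; "ee_pos": TCP position; "orientation": TCP orientation; "ft_force": force on the tool from outside, world axes, zero at the start; "moment": the same for the moment, N m; "width": finger opening in mm.
Only numpy, scipy, OpenCV 4.12 (cv2) and the standard library are available. Lean on these libraries where they do the work, as an engineer would, in place of code of your own. Each camera call takes 0.05 s, during which the arm holds its last target. There are 200 camera calls.

## Working session

There is one attempt and no reset: what is moved stays moved. The work goes in short steps, Python scripts to look and compute and a tool call to move; the robot and the scene stay as the last step left them, time stands still between calls to the robot, and variables do not carry over. Pictures are saved under pics/ and viewed, on a budget of 10 in all, crops included, one or two more only if the job needs it, and the job is handed in when it is done.

Besides the shell and the picture viewer there is one more tool, called after ">>>" in YAML: its name, and indented under it one key for each argument. apply_moves: Moves the arm, as the interface text tells. Its arguments: {"type":"object","properties":{"series":{"type":"array","items":{"type":"array","items":{"type":"array","items":{"type":"number"}}}}},"required":["series"]}

```bash
mkdir -p pics; cat > h.py <<'E'
import numpy as np, cv2
from workcell import ctrl
def grab(n,f):
    d=ctrl.get_image(n); cv2.imwrite('pics/'+f+'.png',d['img']); np.savez('pics/'+f+'.npz',K=d['K'],T=d['cam_to_world']); return d
def w(f,pts,z):
    d=np.load('pics/'+f+'.npz'); K,T=d['K'],d['T']
    p=np.array(pts,float); r=np.c_[p,np.ones(len(p))]@np.linalg.inv(K).T@T[:3,:3].T
    o=T[:3,3]; return o+r*((z-o[2])/r[:,2:3])
def px(f,P):
    d=np.load('pics/'+f+'.npz'); P=np.atleast_2d(np.array(P,float)); c=(P-d['T'][:3,3])@d['T'][:3,:3]; c=c@d['K'].T; return c[:,:2]/c[:,2:]
E
python3 - <<'E'
from h import *
for n in('top','scene'):
    d=grab(n,n+'0'); print(d['K'].tolist(),d['cam_to_world'].round(3).tolist())
print(ctrl.get_obs(),ctrl.tcp_to_tips)
E
```

```text
[[596.073183764578, 0.0, 317.78620550318215], [0.0, 596.073183764578, 243.21160838096424], [0.0, 0.0, 1.0]] [[-0.005, -0.996, 0.084, 459.912], [-1.0, 0.004, -0.011, 218.246], [0.011, -0.084, -0.996, 1198.314], [0.0, 0.0, 0.0, 1.0]]
[[553.3598161382231, 0.0, 340.059885756617], [0.0, 553.3598161382231, 242.21633626274505], [0.0, 0.0, 1.0]] [[0.88, -0.372, 0.296, 289.275], [-0.476, -0.665, 0.576, -374.545], [-0.017, -0.648, -0.762, 850.819], [0.0, 0.0, 0.0, 1.0]]
{'t': 0.1, 'qpos': array([ 1.17600619e+00,  4.23762347e-01,  1.63059511e+00,  1.95777042e-05,
        1.08863726e+00, -1.90295830e-02]), 'qvel': array([ 8.59605921e-05, -1.19584458e-03, -1.47036163e-03, -2.68695301e-03,
        1.66499889e-03,  2.95322377e-03]), 'joint_torque': array([ 5.54003745e-04, -5.45609021e+01, -2.74325395e+01,  6.45158929e-02,
        1.88664836e-02, -2.45821940e-05]), 'ee_pos': array([229.1637255 , 580.94786839, 235.98798348]), 'orientation': array([-5.86733844e-01, -3.08600500e+00,  2.14957954e-03]), 'ft_force': array([-0.43600285,  0.49437636,  0.31815555]), 'moment': array([-0.02119094, -0.01716945,  0.03536434]), 'width': 87.61633882438339} 14.0
```

View pics/top0.png

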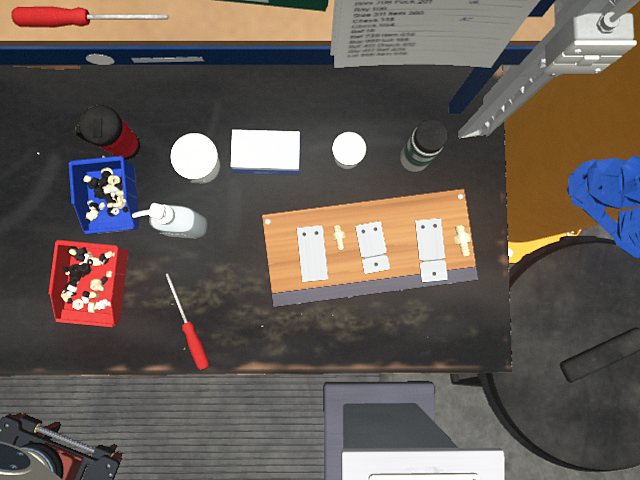

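View pics/scene0.png

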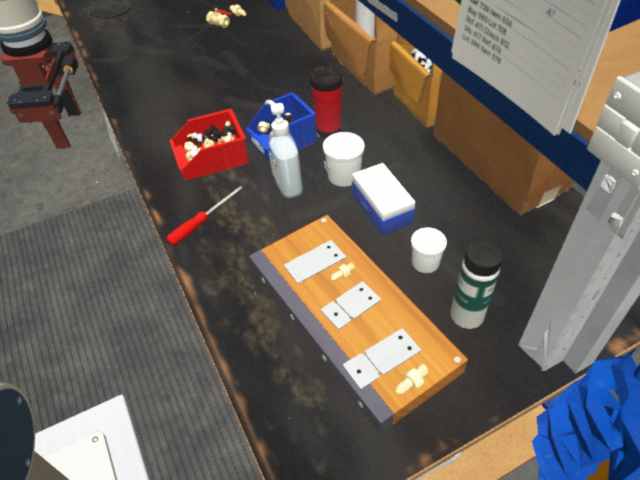

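The top view shows the block at about (262–478, 190–305). The plain blank is on the left at (312,253), the short one in the middle with its line near row 257, and the long one on the right with its line near row 261. Next I'll enlarge this area.

```bash
python3 - <<'E'
from h import *
i=cv2.imread('pics/top0.png')[185:310,255:485]
i=cv2.resize(i,(0,0),fx=3.47,fy=3.47,interpolation=cv2.INTER_CUBIC);cv2.imwrite('pics/c0.png',i)
print(i.shape)
E
```

```text
(434, 798, 3)
```

View pics/c0.png

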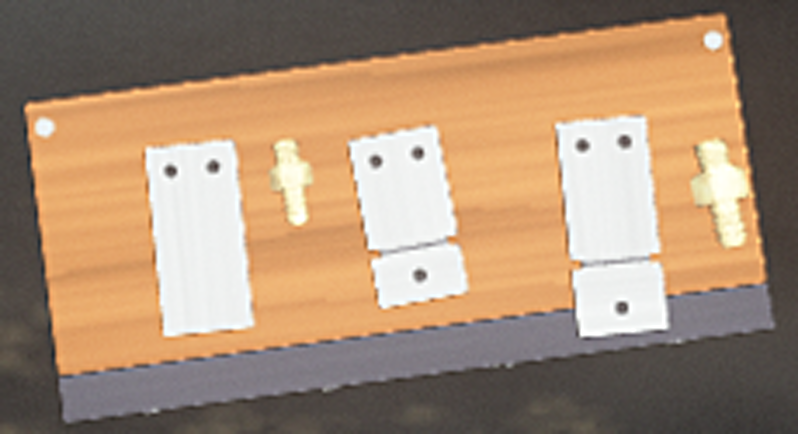

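```bash
python3 - <<'E'
from h import *
f=lambda p:[(255+(u+.5)/3.47-.5,185+(v+.5)/3.47-.5) for u,v in p]
np.set_printoptions(suppress=True,precision=1)
B=w('top0',f([(25,103),(724,13),(774,326),(66,422),(766,283),(60,376)]),45)
print('block',B[:,:2],[np.linalg.norm(B[i]-B[j]).round(1) for i,j in((0,1),(1,2),(2,3),(3,0),(1,4),(5,0),(4,5))])
e=B[3]-B[2]; e/=np.linalg.norm(e); n=np.array([e[1],-e[0],0]); print('e',e,'n',n, 'yaw',np.degrees(np.arctan2(n[1],n[0])))
for nm,p in dict(short=[(350,142),(436,127),(467,292),(382,307),(370,250),(453,242)],long=[(556,124),(644,117),(668,327),(580,337),(573,264),(659,259)],plain=[(146,148),(236,141),(253,326),(164,335)]).items():
    q=w('top0',f(p),51)
    ax=(q[0]+q[1]-q[2]-q[3]); 
    print(nm,q[:,:2].tolist() and q[:,:2],'len',np.linalg.norm(ax)/2,'wid',np.linalg.norm(q[0]-q[1]),'yaw',np.degrees(np.arctan2(ax[1],ax[0])))
    print(' in edge frame(B5..) x',(q-B[3])@n,'y',(q-B[3])@e)
for nm,p in dict(fit=[(711,143),(734,246)],nip=[(287,142),(297,222)]).items(): print(nm,w('top0',f(p),55)[:,:2])
print(px('scene0',B))
E
```

```text
block [[ 613.5  314.3]
 [ 663.5  -80.4]
 [ 486.7 -103.9]
 [ 435.2  291. ]
 [ 510.7 -100.1]
 [ 460.7  294.4]] [np.float64(397.8), np.float64(178.4), np.float64(398.3), np.float64(179.7), np.float64(154.1), np.float64(154.1), np.float64(397.7)]
e [-0.1  1.   0. ] n [1.  0.1 0. ] yaw 7.4210767203945744
short [[590.2 132.4]
 [598.4  84.2]
 [506.1  68.2]
 [498.  115.6]
 [529.7 121.9]
 [534.   75.6]] len 93.67620042323412 wid 48.89904082347341 yaw 10.105332691520546
 in edge frame(B5..) x [133.1 135.1  41.5  39.6  71.8  70.1] y [-177.3 -226.1 -230.1 -182.1 -179.9 -226.4]
long [[599.9  17. ]
 [603.7 -32.4]
 [486.2 -43.2]
 [480.9   5.8]
 [521.5   9. ]
 [524.1 -39.1]] len 118.72088417234383 wid 49.57141509653217 yaw 5.311010420765552
 in edge frame(B5..) x [127.9 125.3   7.4   8.5  49.1  45.4] y [-293.  -342.5 -338.  -288.7 -290.9 -338.8]
plain [[587.2 246.3]
 [590.9 196.1]
 [487.8 187.2]
 [483.  236.5]] len 104.06387863672575 wid 50.36221415876977 yaw 5.149410545467485
 in edge frame(B5..) x [144.9 142.1  38.7  40.3] y [ -64.  -114.2 -109.7  -60.2]
fit [[588.5 -68.7]
 [530.9 -80.1]]
nip [[589.8 167.8]
 [545.2 162.6]]
[[325.8 213.7]
 [465.8 357.8]
 [379.4 421.5]
 [247.5 255.5]
 [391.8 411.9]
 [259.2 249.2]]
```

```bash
cat >> h.py <<'E'
np.set_printoptions(suppress=True,precision=2)
from scipy.spatial.transform import Rotation as R
O=np.array([435.2,291,45.]); yaw=np.radians(7.42)
n=np.array([np.cos(yaw),np.sin(yaw),0]); e=np.array([-n[1],n[0],0])
Rt=np.c_[-n,e,[0,0,-1.]]
def E(x,y,z): return O+x*n+y*e+[0,0,z-45]
def to(P):  # remaining move to P in the tool's present axes (mm) and turn (deg)
    o=ctrl.get_obs(); A=R.from_rotvec(o['orientation'])
    print('t',o['t'],'pos',o['ee_pos'],'edge',[(o['ee_pos']-O)@n,(o['ee_pos']-O)@e],'F',o['ft_force'],'w',o['width'])
    print(' move in aligned tool axes',(P-o['ee_pos'])@Rt,'turn',np.degrees((A.inv()*R.from_matrix(Rt)).as_rotvec()))
E
python3 - <<'E'
from h import *
print('can top',w('top0',[(430,133)],178),'can base front',w('top0',[(413,168)],0),'col',w('top0',[(465,135)],0))
print('scene can base',w('scene0',[(467,322)],0),'col',w('scene0',[(530,350),(575,370)],0))
print(E(156,-204,61),E(150,-316,61)); to(E(156,-204,140))
E
```

```text
can top [[738.12   9.99 178.  ]] can base front [[713.84   9.93   0.  ]] col [[782.35 -98.3    0.  ]]
scene can base [[729.38  -7.16   0.  ]] col [[ 789.65 -104.99    0.  ]
 [ 829.9  -170.34    0.  ]]
[616.24 108.85  61.  ] [624.75  -2.98  61.  ]
t 0.1 pos [229.16 580.95 235.99] edge [np.float64(-166.8665820348588), np.float64(314.1277711255975)] F [-0.44  0.49  0.32] w 87.61633882438339
 move in aligned tool axes [-322.87 -518.13   95.99] turn [ -0.08  -0.02 -28.95]
```

>>> apply_moves:
  series:
    - [[0,0,0,0,0,-7.25,0.28],[0,0,0,0,0,-7.25,0.28],[0,0,0,0,0,-7.25,0.28],[0,0,0,0,0,-7.25,0.28],[-2,-4,0,0,0,0,0.28],[-2,-4,0,0,0,0,0.28],[-2,-4,0,0,0,0,0.28],[-2,-4,0,0,0,0,0.28],[-2,-4,0,0,0,0,0.28],[-2,-4,0,0,0,0,0.28],[-2,-4,0,0,0,0,0.28],[-2,-4,0,0,0,0,0.28]]

```text
t: 1.3
ee_pos: [430.2, 283.2, 236.5]
orientation: [0.205, -3.135, 0.0]
ft_force: [0.2, 0.2, 0.8]
width: 24.6
```

```bash
python3 - <<'E'
from h import *
to(E(156,-204,140))
E
```

```text
t 1.3 pos [430.16 283.17 236.54] edge [np.float64(-6.005653617052237), np.float64(-7.112119397579826)] F [0.15 0.2  0.83] w 24.624598175211837
 move in aligned tool axes [-162.01 -196.89   96.54] turn [-0.01 -0.01  0.06]
```

>>> apply_moves:
  series:
    - [[-3.24,-3.94,0,0,0,0,0.28],[-3.24,-3.94,0,0,0,0,0.28],[-3.24,-3.94,0,0,0,0,0.28],[-3.24,-3.94,0,0,0,0,0.28],[-3.24,-3.93,0,0,0,0,0.28],[0,0,0,0,0,0,0.28],[0,0,0,0,0,0,0.28]]

```text
t: 2.0
ee_pos: [612.2, 113.1, 235.9]
orientation: [0.201, -3.134, -0.0]
ft_force: [-0.5, 0.6, -0.8]
width: 24.4
```

```bash
python3 - <<'E'
from h import *
to(E(156,-204,61)); grab('wrist','w1')
E
```

```text
t 2.0 pos [612.22 113.09 235.88] edge [np.float64(152.5630954037418), np.float64(-199.28328707895295)] F [-0.45  0.65 -0.84] w 24.41150914832448
 move in aligned tool axes [ -3.44  -4.72 174.88] turn [ 0.01 -0.08 -0.09]
```

View pics/w1.png

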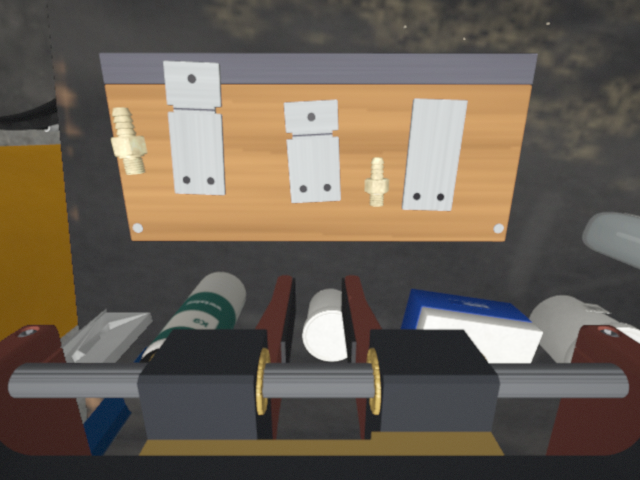

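The wrist view shows the block squared up: front edge from (100,54) to (536,54), short line at (287,136)–(338,133), long line at (168,108)–(221,109). I'll check these against the top camera.

```bash
cat > m.py <<'E'
from h import *
def rep(f,edge,pts):
    q=w(f,edge,45); print('edge',q[:,:2].tolist(),'x',(q-O)@n,'y',(q-O)@e)
    for k,p in pts.items():
        q=w(f,p,51); print(k,'x',(q-O)@n,'y',(q-O)@e)
E
python3 - <<'E'
from m import *
rep('w1',[(100,54),(536,54)],dict(short=[(284,102),(336,99),(340,200),(292,203),(287,136),(338,133)],long=[(164,62),(219,64),(225,195),(174,194),(168,108),(221,109)],nip=[(365,186),(388,186)],fit=[(112,148),(145,148)]))
E
```

```text
edge [[485.5081322363142, -103.93273504147815], [435.10205923049375, 290.8395182494507]] x [-1.12 -0.12] y [-398.12   -0.15]
short x [ 40.54  38.06 133.06 136.05  70.85  68.22] y [-230.8  -182.35 -176.99 -225.78 -228.91 -180.02]
long x [  6.72   8.47 127.71 126.59  45.5   46.5 ] y [-338.06 -288.54 -293.28 -344.71 -339.73 -290.11]
nip x [118.93 118.98] y [-152.19 -129.15]
fit x [81.59 81.66] y [-399.01 -366.98]
```

>>> apply_moves:
  series:
    - [[-0.5,-0.4,3,0,0,0,0.28],[0,0,4,0,0,0,0.28],[0,0,4,0,0,0,0.28],[0,0,3,0,0,0,0.28],[0,0,2,0,0,0,0.28],[0,0,0,0,0,0,0.28],[0,0,0,0,0,0,0.28]]

```text
t: 2.75
ee_pos: [617.0, 111.9, 77.0]
orientation: [0.207, -3.134, -0.0]
ft_force: [-0.0, -0.3, 1.0]
width: 24.3
```

```bash
python3 - <<'E'
from h import *
to(E(75,-203.5,61))
E
```

```text
t 2.75 pos [616.98 111.89  77.02] edge [np.float64(157.12833843163622), np.float64(-201.08302457374543)] F [-0.03 -0.3   1.03] w 24.29833422158663
 move in aligned tool axes [82.13 -2.42 16.02] turn [ 0.   -0.04  0.14]
```

>>> apply_moves:
  series:
    - [[0,-0.1,1.0,0,0,0,0.28],[0,0,0.6,0,0,0,0.28],[0.6,0,0,0,0,0,0.28],[0.4,0,0,0,0,0,0.28],[0.4,0,0,0,0,0,0.28],[0.5,0,0,0,0,0,0.28],[0.5,0,0,0,0,0,0.28],[0.5,0,0,0,0,0,0.28],[0.5,0,0,0,0,0,0.28],[0,0,0,0,0,0,0.28]]

```text
t: 3.75
ee_pos: [583.2, 105.3, 60.7]
orientation: [0.205, -3.134, 0.0]
ft_force: [-0.6, 0.7, -0.1]
width: 24.8
```

```bash
python3 - <<'E'
from h import *
to(E(75,-203.5,61)); i=grab('wrist','w2')['img'][:400]; cv2.imwrite('pics/w2c.png',i)
E
```

```text
t 3.75 pos [583.21 105.31  60.73] edge [np.float64(122.79111821633606), np.float64(-203.24745330694154)] F [-0.6   0.7  -0.11] w 24.797791034922895
 move in aligned tool axes [47.79 -0.25 -0.27] turn [-0.   -0.05  0.05]
```

View pics/w2c.png

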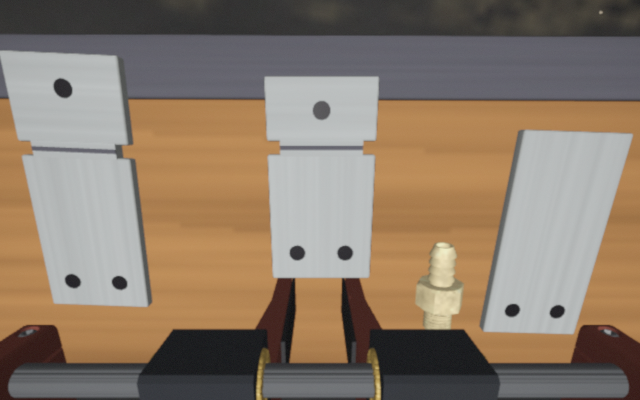

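The short blank is now square against the fingers: front at row 77, line at (280–363, 149), rear at row 277. The block edge is at row 36.

```bash
python3 - <<'E'
from m import *
rep('w2',[(0,36),(320,36),(639,37)],dict(short=[(265,77),(377,77),(370,277),(274,277),(280,149),(363,149)],long=[(2,53),(120,57),(150,305),(53,304),(32,149),(117,153)]))
E
```

```text
edge [[478.03766851436404, -48.47384111903128], [460.00938275768004, 90.25863768982133], [442.44356603258524, 228.41639083672538]] x [-1.36 -1.32 -0.9 ] y [-342.16 -202.26  -62.99]
short x [ 15.87  15.87 110.41 110.44  46.14  46.14] y [-226.18 -177.48 -176.13 -225.99 -220.69 -182.35]
long x [  6.52   8.06 126.74 126.18  46.16  47.95] y [-338.07 -287.92 -292.9  -344.64 -335.39 -296.37]
```

>>> apply_moves:
  series:
    - [[0.4,0,0,0,0,0,0.28],[0.5,0,0,0,0,0,0.28],[0.5,0,0,0,0,0,0.28],[0.5,0,0,0,0,0,0.28],[0.5,0,0,0,0,0,0.28],[0.5,0,0,0,0,0,0.28],[0.5,0,0,0,0,0,0.28],[0.4,0,0,0,0,0,0.28],[0.3,0,0,0,0,0,0.28],[0.2,0,0,0,0,0,0.28],[0,0,0,0,0,0,0.28]]

```text
t: 4.9
ee_pos: [540.9, 99.7, 60.6]
orientation: [0.205, -3.134, 0.0]
ft_force: [-0.8, 1.0, 0.9]
width: 24.5
```

```bash
python3 - <<'E'
from h import *
to(E(75,-203.5,61)); i=grab('wrist','w3')['img'][:400]; cv2.imwrite('pics/w3c.png',i)
E
```

```text
t 4.9 pos [540.95  99.73  60.6 ] edge [np.float64(80.1625120018092), np.float64(-203.32097345524025)] F [-0.83  1.05  0.94] w 24.460517067149684
 move in aligned tool axes [ 5.16 -0.18 -0.4 ] turn [-0.   -0.04  0.05]
```

View pics/w3c.png

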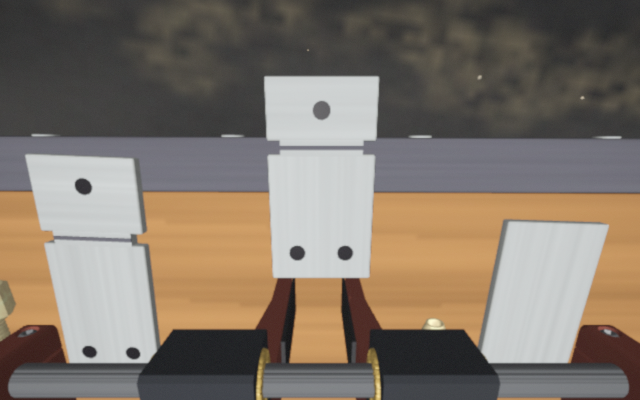

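The blank moved exactly with the fingers. Its line is at row 149 and the edge at row 137.

```bash
python3 - <<'E'
from m import *
rep('w3',[(0,136),(250,137),(400,137),(639,137.5)],dict(short=[(265,77),(377,77),(370,277),(274,277),(280,149),(363,149)]))
g=cv2.imread('pics/w3.png',0); print(g[128:146,240].tolist(),g[128:146,400].tolist(),g[136:162,321].tolist())
E
```

```text
edge [[478.7447837647057, -60.31698179743236], [463.87729014419483, 57.31231207995056], [454.6904953645146, 127.82625493202087], [440.29044846464916, 240.10933783609946]] x [-2.19 -1.74 -1.75 -1.52] y [-354.   -235.43 -164.32  -51.12]
short x [-26.74 -26.74  67.73  67.76   3.51   3.51] y [-226.21 -177.55 -176.2  -226.02 -220.72 -182.41]
[64, 62, 61, 61, 63, 66, 87, 132, 145, 109, 110, 113, 115, 116, 116, 116, 117, 115] [65, 63, 65, 66, 65, 66, 66, 65, 64, 74, 95, 111, 117, 117, 118, 116, 118, 119] [210, 210, 208, 206, 208, 207, 206, 205, 204, 184, 129, 118, 120, 145, 184, 206, 207, 206, 206, 205, 205, 207, 207, 207, 207, 207]
```

>>> apply_moves:
  series:
    - [[0.2,0,0,0,0,0,0.28],[0.2,0,0,0,0,0,0.28],[0.1,0,0,0,0,0,0.28],[0,0,0,0,0,0,0.28],[0,0,0,0,0,0,0.28]]

```text
t: 5.45
ee_pos: [536.2, 99.1, 60.6]
orientation: [0.205, -3.134, 0.0]
ft_force: [0.3, -0.2, -0.9]
width: 24.1
```

```bash
python3 - <<'E'
from m import *
to(E(75,-203.5,61)); i=grab('wrist','w4')['img']; g=cv2.cvtColor(i,6)
cv2.imwrite('pics/w4c.png',cv2.resize(i[60:300,220:420],(0,0),fx=2.5,fy=2.5,interpolation=cv2.INTER_CUBIC))
print(g[136:162,230].tolist(),g[136:162,400].tolist(),g[136:162,321].tolist())
E
```

```text
t 5.45 pos [536.21  99.09  60.61] edge [np.float64(75.37959519917014), np.float64(-203.346346725741)] F [ 0.32 -0.2  -0.86] w 24.07247735698658
 move in aligned tool axes [ 0.38 -0.15 -0.39] turn [-0.   -0.03  0.05]
[64, 63, 65, 63, 65, 65, 62, 87, 146, 182, 160, 95, 104, 114, 116, 119, 117, 118, 118, 119, 117, 118, 119, 119, 120, 120] [67, 67, 66, 67, 68, 67, 67, 64, 66, 65, 62, 65, 87, 113, 118, 120, 119, 121, 121, 121, 120, 121, 120, 119, 120, 120] [214, 213, 212, 213, 213, 211, 209, 209, 206, 186, 126, 118, 120, 136, 179, 207, 209, 209, 209, 208, 209, 211, 210, 210, 211, 210]
```

View pics/w4c.png

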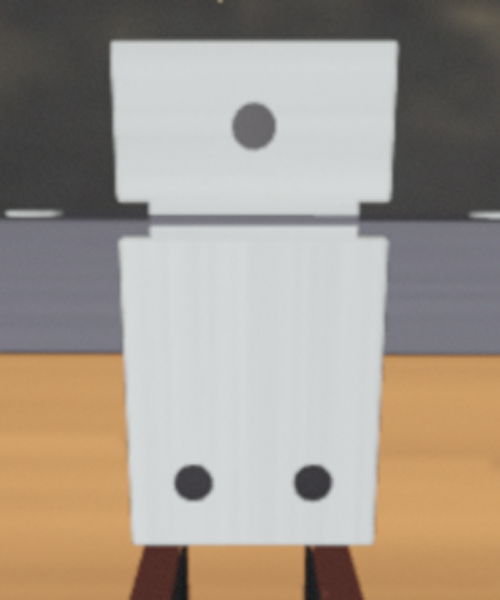

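The bend line (crop row 218) coincides visually with the block edge (crop row 219). I still need to correct for the 6 mm height parallax.

```bash
python3 - <<'E'
from m import *
rep('w4',[(230,147.3),(400,148.2)],dict(line=[(321,147.6)],fr=[(265,76.5),(377,76.5)],rear=[(274,277.5),(370,277.5)]))
d=np.load('pics/w4.npz'); print(d['T'])
grab('top','top1')
print(px('top1',[E(30,-203,51),E(0,-203,51),E(0,-203,45)]))
E
```

```text
edge [[465.0992264486801, 47.52754703692315], [455.00058376981804, 128.24048983008745]] x [-1.79 -1.38] y [-245.29 -163.95]
line x [-1.88] y [-201.8]
fr x [-31.71 -31.7 ] y [-226.21 -177.56]
rear x [63.27 63.24] y [-226.04 -176.19]
[[ -0.13   0.95   0.3  453.64]
 [  0.99   0.12   0.04  88.74]
 [ -0.     0.3   -0.95 210.1 ]
 [  0.     0.     0.     1.  ]]
[[376.19 276.63]
 [378.4  292.13]
 [378.05 292.13]]
```

>>> apply_moves:
  series:
    - [[-0.5,0,0,0,0,0,0.28],[-1.5,0,0,0,0,0,0.28],[0,0,-4,0,0,0,0.28],[0,0,-4,0,0,0,0.28],[-1.9,-3.8,0,0,0,0,0.28],[-1.9,-3.8,0,0,0,0,0.28],[-1.9,-3.8,0,0,0,0,0.28],[0,0,2,0,0,0,0.28],[0,0,3,0,0,0,0.28],[0,0,1.5,0,0,0,0.28],[0,0,0,0,0,0,0.28]]

```text
t: 6.65
ee_pos: [625.9, -3.8, 73.3]
orientation: [0.204, -3.13, -0.001]
ft_force: [-0.8, 0.1, -0.2]
width: 24.8
```

```bash
python3 - <<'E'
from h import *
to(E(91,-316.5,61))
E
```

```text
t 6.65 pos [625.93  -3.8   73.32] edge [np.float64(151.06353989088575), np.float64(-316.96629856259113)] F [-0.78  0.1  -0.21] w 24.810900383882547
 move in aligned tool axes [60.06  0.47 12.32] turn [ 0.04 -0.27  0.05]
```

>>> apply_moves:
  series:
    - [[0,0,0.8,0,0,0,0.28],[0,0,0.4,0,0,0,0.28],[0.6,0,0,0,0,0,0.28],[0.5,0,0,0,0,0,0.28],[0.4,0,0,0,0,0,0.28],[0.4,0,0,0,0,0,0.28],[0.5,0,0,0,0,0,0.28],[0.5,0,0,0,0,0,0.28],[0.5,0,0,0,0,0,0.28],[0.5,0,0,0,0,0,0.28],[0.5,0,0,0,0,0,0.28],[0,0,0,0,0,0,0.28]]

```text
t: 7.85
ee_pos: [583.2, -9.7, 63.7]
orientation: [0.204, -3.134, -0.0]
ft_force: [2.3, -0.1, 1.4]
width: 24.4
```

```bash
python3 - <<'E'
from h import *
to(E(90.4,-316.5,61))
E
```

```text
t 7.85 pos [583.18  -9.7   63.7 ] edge [np.float64(107.91185089535895), np.float64(-317.2933558318264)] F [ 2.25 -0.1   1.43] w 24.383361280093773
 move in aligned tool axes [17.51  0.79  2.7 ] turn [ 0.   -0.05  0.05]
```

```bash
python3 - <<'E'
from h import *
i=grab('wrist','w5')['img'][:400]; cv2.imwrite('pics/w5c.png',i)
E
```

```text
(no output)
```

View pics/w5c.png

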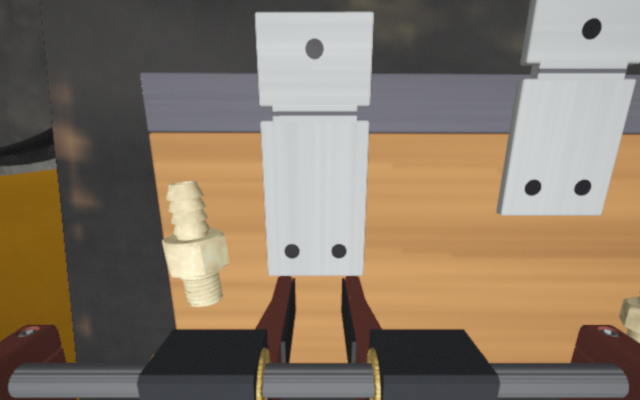

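The long blank is square: line at (273–356, 113), rear at row 275, edge at row 73. The fingertips are a little high, so I'll back off, lower them, and carry on.

```bash
python3 - <<'E'
from m import *
rep('w5',[(180,73),(450,73.5)],dict(long=[(257,13),(372,13),(363,275),(269,275),(273,113.5),(356,113.5)],short=[(540,70),(625,70.5)]))
E
```

```text
edge [[482.3198703957895, -86.46585091185696], [466.5811079434336, 36.190233824780144]] x [-2.02 -1.79] y [-380.39 -256.73]
long x [-23.99 -23.97  95.71  95.74  15.72  15.72] y [-342.85 -294.43 -293.41 -343.05 -337.71 -299.82]
short x [-2.23 -2.03] y [-219.44 -182.01]
```

>>> apply_moves:
  series:
    - [[-0.3,0,0,0,0,0,0.28],[0,0,0.3,0,0,0,0.28],[0.3,0,0,0,0,0,0.28],[0.4,0,0,0,0,0,0.28],[0.4,0,0,0,0,0,0.28],[0.3,0,0,0,0,0,0.28],[0.2,0,0,0,0,0,0.28],[0,0,0,0,0,0,0.28],[0,0,0,0,0,0,0.28]]

```text
t: 8.8
ee_pos: [570.8, -11.3, 60.7]
orientation: [0.205, -3.134, -0.0]
ft_force: [0.2, -0.4, 0.2]
width: 24.6
```

```bash
python3 - <<'E'
from m import *
to(E(90.4,-316.5,61)); i=grab('wrist','w6')['img']; g=cv2.cvtColor(i,6)
for c in(240,390,315):
  k=g[90:180,c].astype(int); print(c,[(90+j,v) for j,v in enumerate(k) if j and abs(v-k[j-1])>12])
cv2.imwrite('pics/w6c.png',i[:400])
E
```

```text
t 8.8 pos [570.84 -11.28  60.74] edge [np.float64(95.4669144110179), np.float64(-317.2613452235848)] F [ 0.23 -0.39  0.19] w 24.569172331655867
 move in aligned tool axes [ 5.07  0.76 -0.26] turn [ 0.   -0.03  0.05]
240 [(102, np.int64(103)), (158, np.int64(105)), (160, np.int64(136)), (161, np.int64(157))]
390 [(102, np.int64(86)), (103, np.int64(110)), (161, np.int64(144)), (162, np.int64(158))]
315 [(110, np.int64(161)), (111, np.int64(125)), (114, np.int64(160)), (115, np.int64(197)), (116, np.int64(210))]
```

View pics/w6c.png

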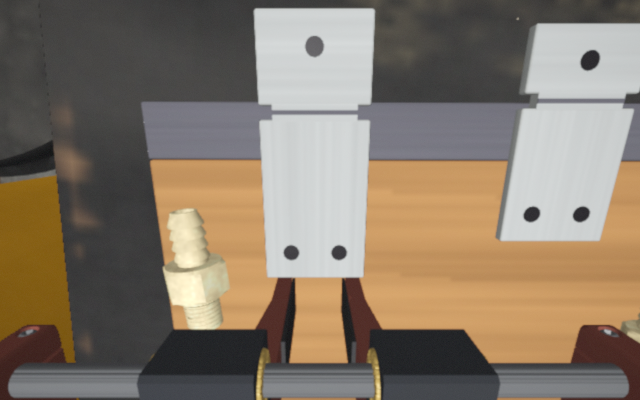

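The line is at row 112 and the edge at row 102. That leaves about 5 mm, which agrees with the 5.07 mm worked out from the TCP.

>>> apply_moves:
  series:
    - [[0.2,0,0,0,0,0,0.28],[0.2,0,0,0,0,0,0.28],[0.1,0,0,0,0,0,0.28],[0,0,0,0,0,0,0.28],[0,0,0,0,0,0,0.28],[-0.5,0,0,0,0,0,0.28],[-1.5,0,0,0,0,0,0.28],[0,0,-3,0,0,0,0.28],[0,0,-4,0,0,0,0.28],[0,2,-4,0,0,0,0.28],[0,2,-3,0,0,0,0.28],[0,0,0,0,0,0,0.28]]

```text
t: 10.05
ee_pos: [583.1, 32.1, 205.1]
orientation: [-0.207, 3.128, 0.0]
ft_force: [0.4, 0.1, -0.0]
width: 24.5
```

```bash
python3 - <<'E'
from h import *
to(E(90.4,-316.5,61)); i=grab('wrist','w7')['img']; grab('top','top2')
cv2.imwrite('pics/w7c.png',cv2.resize(i[40:300,120:520],(0,0),fx=2,fy=2,interpolation=cv2.INTER_CUBIC))
E
```

```text
t 10.05 pos [583.11  32.12 205.15] edge [np.float64(113.24296917693457), np.float64(-275.81647083187613)] F [ 0.43  0.06 -0.04] w 24.52560274457443
 move in aligned tool axes [ 22.84 -40.68 144.15] turn [-0.02  0.41  0.14]
```

View pics/w7c.png

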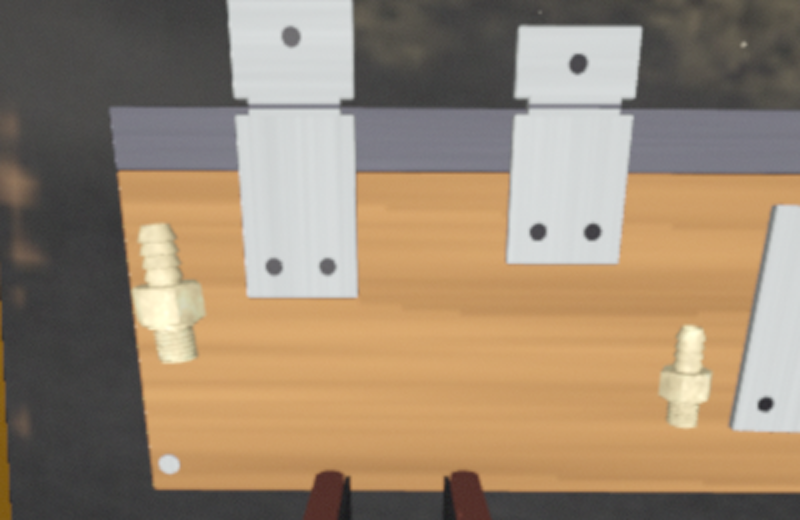

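Both bend lines lie on the edge: the lines are at crop row 106 and the edge at about row 108. I'll do one numeric check.

```bash
python3 - <<'E'
from m import *
c=lambda p:[(120+(u+.5)/2-.5,40+(v+.5)/2-.5) for u,v in p]
rep('w7',c([(112,107.5),(430,108.5),(760,110)]),dict(long=c([(250,106),(340,106),(250,297),(357,297)]),short=c([(530,106),(622,107),(508,263),(619,263)]),plain=c([(776,206),(732,429)])))
rep('w1',[(100,54)],dict(plain=[(413,98),(404,210)]))
E
```

```text
edge [[484.9372735348712, -103.66622384727127], [467.5707435565726, 31.19158489679934], [449.7352265142814, 171.11790940833043]] x [-1.65 -1.45 -1.07] y [-397.78 -261.81 -120.76]
long x [-1.72 -1.77 78.47 78.37] y [-337.49 -299.79 -342.75 -293.99]
short x [-1.89 -1.56 62.97 62.88] y [-220.23 -181.7  -226.03 -176.28]
plain x [ 38.19 142.12] y [-110.27 -113.35]
edge [[485.5081322363143, -103.93273504147815]] x [-1.12] y [-398.12]
plain x [ 37.37 143.55] y [-110.83 -111.3 ]
```

Both lines are within about 1 mm of the edge and both blanks are square. The plain blank hasn't moved beyond reading error, so I'm handing in.

```bash
python3 -c "
from workcell import ctrl
print(ctrl.close_job())"
```

```text
the job is handed in; nothing more can be done
None
```

I pushed both notched blanks out over the front edge with two slightly opened fingertips on their rear ends, then lifted the gripper clear and handed in the job at about 10 s. No verdict was reported.

| Blank | Bend line from edge (last wrist picture) | Squareness |
|---|---|---|
| Long | about 0.3 mm | within about 0.3° |
| Short | about 0.5 mm | within about 0.5° |

- **Other objects:** the plain blank's corners read within about 2 mm of their first positions, which is reading error. The two nipples look unmoved in the last wrist picture. I did not re-measure the objects behind and to the left of the block, but the arm stayed clear of them.
- **Edge position:** the readings disagreed by up to 2 mm (0 from the top camera, −0.6 to −2 mm from the wrist camera). I therefore judged each line against the edge in the same picture.
- **Finger height:** on the long blank the fingers started about 3 mm too high. I stopped, lowered them and finished the push without trouble.

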